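# Jack the lift deck level and slide the paint tin onto the scale

### The job

Raise the orange deck of the twin-screw lift, with the paint tin standing on it, until it is level and flush with the steel pan of the paint scale: wind the two handles clockwise in turn, a little at a time, so that one end of the deck never gets more than about 7 mm higher than the other. Then push the tin upright across from the deck to the middle of the pan and leave it standing there, the deck still flush. Do not disturb the tape roll, the thinner can or the sanding block.

Things in the scene. Friction and masses are not known exactly. Their poses are not given: they have to be found in the camera images.
- lift: Blue twin-screw lift bolted to the bench. Origin on the bench top in the middle between its two screws; z up; own +x points across the deck to the scale, own +y to the left screw. The screws are upright 16 mm steel rods at own y +140 and -140 mm, each with a T-handle on top. Placed and turned differently at each start, never moves.
- deck_left (a point): Top face of the orange deck, on its middle line, 100 mm from its middle towards the left screw. The deck is a 120 (own x) x 246 x 12 mm slab of 1 kg lying on two cross bars, 100 mm either side of its middle, that climb the screws. Each bar rises 6 mm per radian of its handle and stays where it is left. The deck starts about 12 to 17 mm lower than the pan, out of level by up to 4 mm.
- deck_right (a point): The same towards the right screw.
- deck: The orange deck as a whole: origin in the middle of its underside, own x across towards the scale, own y along to the left screw, z up when level.
- left_screw (a joint): Angle of the left handle in rad, growing clockwise as seen from above, which raises the left end of the deck; 0 at the lowest, about 2.8 when that end is flush with the pan, end stop at 3.3. Takes about 0.15 N m to turn and stays where it is left.
- right_screw (a joint): The same for the right handle and the right end of the deck, also clockwise to raise.
- left_hub (a point): Centre of the left T-handle, on its upright axis, 196 mm above the bench. The handle is a level black bar 14 mm wide, 16 mm high, with round ends of 20 mm diameter and 18 mm height (one red, one black) centred 46 mm from the axis, and a hub of 14 mm radius; it does not go up or down. Below it, only the rod, and the deck at least 70 mm lower; nothing near it is higher; the tin stands at least 20 mm beside its sweep.
- left_red_end (a point): Centre of the red round end of the left handle, 46 mm from the axis, at the height of the hub. At 0 rad it points to own -x of the lift.
- right_hub (a point): Centre of the right T-handle, the same as the left one.
- right_red_end (a point): Centre of the red round end of the right handle, 46 mm from the axis. At 0 rad it points to own -x of the lift.
- pan (a point): Middle of the top of the steel pan of the grey paint scale, 110 mm above the bench, z up. The pan is 150 mm square, level, and does not give; its own +x is that of the lift. Its near edge is bevelled (6 mm wide, 2.5 mm deep) and stands 4 mm from the deck; the pan's middle is 142 mm from the lift's origin along own +x, up to 25 mm to either side. Nothing on the scale is higher than the pan.
- tin_middle (a point): Paint tin, blue, yellow and white, 90 mm diameter, 75 mm high, 0.35 to 0.65 kg, too wide for most grippers, standing upright near the middle of the deck; this point is on its axis half-way up (37.5 mm above its underside). z is up.
- tape: Roll of yellow masking tape lying on the bench, 110 mm diameter, 48 mm high; bystander, origin under its centre.
- thinner: Rectangular thinner can, 60 x 95 mm, 150 mm high with its red cap; bystander, origin under its centre.
- sander: Sanding block, 70 x 120 mm, 36 mm high; bystander, origin under its centre.

How it is judged (in metres and radians):
On the way, in this order (a step that is already met when the one before it is completed fails the run):
1. both ends of the deck are flush with the pan, the tin still on the deck (z of deck_left in the frame of pan between -0.003 and 0.003 m and z of deck_right in the frame of pan between -0.003 and 0.003 m and angle between tin_middle's own z axis and vertical below 0.05 rad and x of tin_middle in the frame of lift below 0.03 m), for 0.2 s.
2. the tin stands in the middle of the pan (horizontal distance between tin_middle and pan below 0.025 m and z of tin_middle in the frame of pan between 0.0335 and 0.0415 m and angle between tin_middle's own z axis and vertical below 0.05 rad), for 0.2 s.
At the end, for the whole second after the job is handed in: The tin stands upright on the pan (within 4 mm in height), its axis within 25 mm of the middle of the pan; both ends of the deck are within 3 mm of the height of the pan; everything is at rest (all of step 2 and z of deck_left in the frame of pan between -0.003 and 0.003 m and z of deck_right in the frame of pan between -0.003 and 0.003 m and linear speed of deck below 0.01 m/s); the robot touches nothing.
It fails at once if the deck gets out of level by more than 9 mm between its cross bars (0.045 rad) (angle between deck's own z axis and vertical above 0.045 rad).
It fails at once if the tin is tipped by more than 0.25 rad (angle between tin_middle's own z axis and vertical above 0.25 rad).
It fails at once if the tape roll, the thinner can or the sanding block is moved by more than 20 mm (distance of any of tape, thinner, sander from where it was at the start of the episode above 0.02 m).
It also fails if it takes over 72 s, if anything falls off the work surface, if the arm or the gripper's body presses on something with over 40 N, if the wrist force passes 120 N, or if a joint passes its speed limit or range.

### The arm

A 6-joint arm with a two-finger parallel gripper is mounted at the origin on the work surface. World frame = base frame: x ahead of the robot, y to its left, z up, the work surface at z = 0. Lengths are in mm, angles in degrees, forces in N, time in s.
With the tool pointing down it reaches from about 300 to 850 mm from the base axis. Payload 4.2 kg.
Tool frame: the origin (TCP) lies on the centre line of the jaws, within the pads' length; the fingertips stand 14 mm ahead of it and the grasp point (between the pads) lies 5 mm behind it (env.finger_overhang is the z of the fingertips in the tool frame, in mm); z points along the fingers, y is the line along which they close (so a half turn about z gives the same grasp; the last joint's range is limited). The gripper opens to 91 mm and grips with 3 to 60 N. Pads are 32 mm wide; open, the fingers measure 118 mm over their backs; the gripper's body (76 mm by 178 mm) begins 60 mm behind the grasp point.
Start: joints at [71.276, 18.312, 89.639, -0, 72.044, -1.146], TCP at [173.657, 548.165, 227.976] pointing down, gripper open.
Joint ranges: [-177.97, 177.97], [-48.28, 115.42], [12.27, 149.76], [-77.06, 257.06], [2.81, 150.46], [-146.56, 146.56]. Speed limits (degrees/s): [147.25, 147.25, 180, 180, 180, 180].

### API

Orientations are given as [roll, pitch, yaw] about the fixed x, y, z axes, in that order (R = Rz(yaw) Ry(pitch) Rx(roll)).
In Python, from workcell import sensors, viewer, env gives the robot as it stands. The module is installed in compiled form; this text tells all that it offers.
- The arm moves only by the tool step_arm, never from a script. Its argument "plan" is one flat list of numbers, 6 for each row, row after row: the shift along the tool's x, y, z in cm, then the turn, a rotation vector about the tool's x, y, z in rad. In form: [x, y, z, wx, wy, wz, x, y, z, wx, wy, wz, ...]. A call has 1 to 5 rows; each row shifts and turns the commanded pose from where the row before left it, along the tool's axes as they then stand; what a row does not reach is not made up. A row lasts 1/12 s, in which the tool goes at most 41.7 mm and 7.16 degrees, less where a joint would pass 70% of its speed; a pose out of reach is approached as far as the arm can. A call is refused whole if a number of a shift passes 4.17 or a number of a turn 0.125, either way. A call with a gripper value outside its range is refused whole. "hand" is the finger opening in cm, from 0 to 9.12, set as the call begins (left out, the last holds). The fingers move at their own pace and stop on an object; "newtons" is the grip in N (left out, the last holds). Time passes only in rows, so rows that do not move let the fingers close. It gives the time, the measured TCP pose, the force, the opening and the grip force at its end, in the units of the state.
- sensors.state(): the state, without advancing time (a new reading comes with each control period).
- viewer.grab_frame(name): name is "side" or "top" or "wrist"; returns a dict with "img" (384x512x3 uint8, red, green, blue), "fx", "fy", "cx", "cy" (pixels), "position" and "attitude" of the camera in the world. Camera axes: x right, y down, z forward; pixel columns grow to the right and rows downward; lengths in mm; the calibration is good to about 2 mm. A picture is of the moment at which its call begins. There is no depth.
- env.job_done(): hands the job in; it is judged then, once.
Trained networks look in a picture, given as the dict that the camera call returned (one of the last four; its "shot" number tells which), for a name from the list of things; names that differ only in an ending like _2 or _b are one class to them, and where a whole thing is asked for, a point or a joint stands for the part that bears it (a point fixed in the world has none). Each returns a list of dicts, best first, with "score" (0 to 1); they miss things now and then, are a little off and sometimes report something else, mostly with a low value. They report only what shows in the picture. A call takes as long as a camera call.
- viewer.boxes_of(name, picture): "location" ([column, row] in pixels, amid what is visible of it).
- viewer.pinpoint(name, picture): "location" ([column, row] in pixels: a listed point, or the origin of a listed thing).
The state is a dict: "time_s": time; "qpos": joint angles; "qvel": joint speeds; "effort": joint torques, N m; "ee_pos": TCP position; "ee_rot": TCP orientation; "force": force on the tool from outside, world axes, zero at the start; "torque": the same for the moment, N m; "gripper_width": finger opening in mm; "gripper_force": force on a finger pad.
Only numpy, scipy, OpenCV 4.12 (cv2) and the standard library are available. Lean on these libraries where they do the work, as an engineer would, in place of code of your own. Each camera call takes 0.05 s, during which the arm holds its last target. There are 200 camera calls.

## Working session

There is one attempt and no reset: what is moved stays moved. The work goes in short steps, Python scripts to look and compute and a tool call to move; the robot and the scene stay as the last step left them, time stands still between calls to the robot, and variables do not carry over. Pictures are saved under pics/ and viewed, at most 12 in all, crops included, and the job is handed in when it is done.

Besides the shell and the picture viewer there is one more tool, called after ">>>" as name(argument=value, ...) on one line, values as JSON. step_arm: Moves the arm, as the interface text tells. Its arguments: {"type":"object","properties":{"plan":{"type":"array","items":{"type":"number"}},"hand":{"type":"number"},"newtons":{"type":"number"}},"required":["plan"]}

```bash
mkdir -p pics
cat > h.py <<'E'
import numpy as np, cv2
from workcell import sensors, viewer, env
from scipy.spatial.transform import Rotation as R
def cam(p):
    a=np.array(p["attitude"],float)
    if a.shape==(3,3): M=a
    elif a.size==4: M=R.from_quat(a).as_matrix()
    else: M=R.from_euler('xyz',a,degrees=True).as_matrix()
    return np.array(p["position"],float),M
def ray(p,uv):
    c,M=cam(p); d=M@np.array([(uv[0]-p["cx"])/p["fx"],(uv[1]-p["cy"])/p["fy"],1]); return c,d
def onz(p,uv,z):
    c,d=ray(p,uv); return c+d*(z-c[2])/d[2]
def proj(p,X):
    c,M=cam(p); q=M.T@(np.array(X)-c); return np.array([p["fx"]*q[0]/q[2]+p["cx"],p["fy"]*q[1]/q[2]+p["cy"]])
def tri(pa):
    A=np.zeros((3,3));b=np.zeros(3)
    for p,uv in pa:
        c,d=ray(p,uv);d/=np.linalg.norm(d);Q=np.eye(3)-np.outer(d,d);A+=Q;b+=Q@c
    return np.linalg.solve(A,b)
E
python3 - <<'E'
from h import *
s=sensors.state(); print(s["time_s"],s["ee_pos"],s["ee_rot"])
P={n:viewer.grab_frame(n) for n in ("side","top")}
for n,p in P.items(): print(n,p["position"],p["attitude"],p["fx"])
cv2.imwrite("pics/a.png",cv2.cvtColor(np.hstack([P["side"]["img"],P["top"]["img"]]),cv2.COLOR_RGB2BGR)[:, :] if 0 else cv2.resize(cv2.cvtColor(np.vstack([P["side"]["img"],P["top"]["img"]]),cv2.COLOR_RGB2BGR),(400,600)))
cv2.imwrite("pics/top.png",cv2.cvtColor(P["top"]["img"],cv2.COLOR_RGB2BGR))
cv2.imwrite("pics/side.png",cv2.cvtColor(P["side"]["img"],cv2.COLOR_RGB2BGR))
Z=dict(lift=0,left_hub=196,right_hub=196,left_red_end=196,right_red_end=196,pan=110,deck_left=95,deck_right=95,tin_middle=133,tape=0,thinner=0,sander=0)
for k,z in Z.items():
    o=[]
    for n,p in P.items():
        r=viewer.pinpoint(k,p)
        if r: o.append((p,r[0]["location"])); print(k,n,np.round(r[0]["location"]),round(r[0]["score"],2),np.round(onz(p,r[0]["location"],z)))
    if len(o)==2: print("   tri",np.round(tri(o),1))
E
```

```text
0.0 [173.48875224 547.68160932 227.13119483] [-1.79899200e+02 -1.12880459e-03  1.62422516e+02]
side [-259.48376897 -831.10563928  796.3448325 ] [-120.30921071    0.26886149  -44.27289998] 473.5952942174552
top [ 283.16678884  -30.04833019 1364.51324638] [-169.08250584    0.86639734  -89.88948791] 471.81045269844634
lift side [372. 276.] 0.32 [ 603. -371.   -0.]
lift top [226. 188.] 0.63 [562.  62.   0.]
   tri [ 701.6  -95.6 -191.1]
left_hub side [206. 140.] 0.75 [566. 231. 196.]
left_hub top [164. 177.] 0.74 [552. 207. 196.]
   tri [547.5 204.6 210.5]
right_hub side [269. 181.] 0.67 [517. -85. 196.]
right_hub top [278. 186.] 0.58 [529. -82. 196.]
   tri [527.4 -80.2 190.8]
left_red_end top [111. 243.] 0.63 [385. 333. 196.]
right_red_end side [254. 182.] 0.78 [485. -63. 196.]
right_red_end top [272. 203.] 0.71 [484. -68. 196.]
   tri [482.6 -66.7 198.6]
pan side [275. 172.] 0.6 [683.  47. 110.]
pan top [229. 138.] 0.85 [681.  46. 110.]
   tri [681.3  46.2 111.1]
deck_left side [217. 178.] 0.94 [547. 165.  95.]
deck_left top [188. 190.] 0.9 [538. 161.  95.]
   tri [538.9 158.4 100.4]
deck_right side [259. 205.] 0.97 [530. -37.  95.]
deck_right top [259. 192.] 0.68 [532. -36.  95.]
   tri [531.7 -36.3  93.9]
tin_middle side [228. 182.] 0.93 [511.  72. 133.]
tin_middle top [216. 194.] 0.97 [521.  79. 133.]
   tri [520.8  81.1 126. ]
tape side [258. 208.] 0.7 [623.  61.   0.]
tape top [397. 241.] 0.75 [ 408. -432.    0.]
   tri [ 334.9 -304.8  312. ]
thinner side [372. 277.] 0.65 [ 599. -375.    0.]
thinner top [375. 178.] 0.71 [ 593. -379.    0.]
   tri [ 591.7 -378.4    6. ]
sander side [142. 194.] 0.95 [410. 390.   0.]
sander top [106. 240.] 0.81 [409. 408.   0.]
   tri [414.3 408.9 -10.3]
```

View pics/top.png

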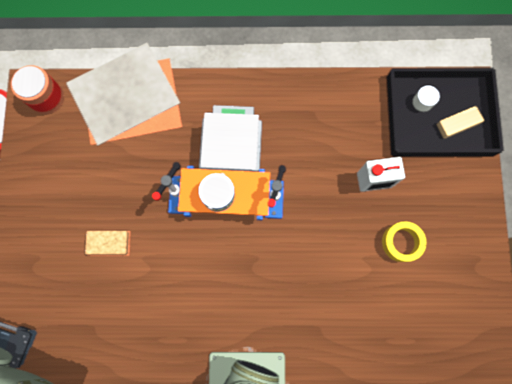

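View pics/side.png

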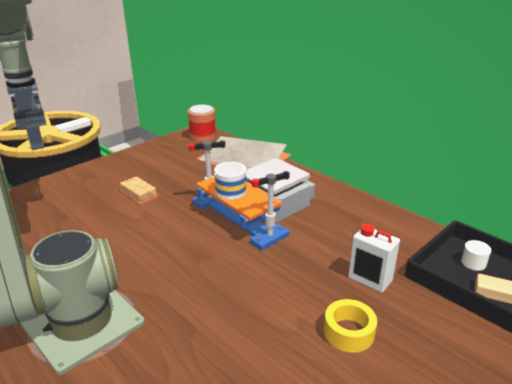

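The top view shows the left handle with its red end at about (156,196) and hub at (166,182). The right handle has its red end at (271,203) and hub at (277,186). The deck and tin are between them, with the tin top at (216,190), and the pan is at (231,140). The right end is lower, so I'll move above the right hub first.

>>> step_arm(plan=[-2.93, -2.72, -0.4, 0, 0, 0, -2.93, -2.72, -0.4, 0, 0, 0, -2.93, -2.72, -0.4, 0, 0, 0, -2.93, -2.72, -0.4, 0, 0, 0, -2.93, -2.72, -0.4, 0, 0, 0], hand=5, newtons=50)

```text
time_s: 1.72
ee_pos: [272.7, 372.6, 248.2]
ee_rot: [180.0, 0.0, 162.5]
force: [1.0, -0.3, 0.2]
gripper_width: 60.7
gripper_force: 0.0
```

>>> step_arm(plan=[-2.93, -2.72, -0.4, 0, 0, 0, -2.93, -2.72, -0.4, 0, 0, 0, -2.93, -2.72, -0.4, 0, 0, 0, -2.93, -2.72, -0.4, 0, 0, 0, -2.93, -2.72, -0.4, 0, 0, 0])

```text
time_s: 2.13
ee_pos: [371.3, 198.6, 268.5]
ee_rot: [180.0, 0.0, 162.4]
force: [1.3, 0.7, -0.4]
gripper_width: 50.0
gripper_force: 0.0
```

>>> step_arm(plan=[-2.93, -2.72, -0.4, 0, 0, 0, -2.93, -2.72, -0.4, 0, 0, 0, -2.93, -2.72, -0.4, 0, 0, 0, -2.93, -2.72, -0.4, 0, 0, 0, -2.93, -2.72, -0.4, 0, 0, 0])

```text
time_s: 2.55
ee_pos: [470.0, 24.5, 288.4]
ee_rot: [180.0, 0.0, 162.4]
force: [0.9, 0.0, -0.3]
gripper_width: 49.8
gripper_force: 0.0
```

>>> step_arm(plan=[-2.93, -2.72, -0.4, 0, 0, 0, -2.93, -2.72, -0.4, 0, 0, 0, -2.5, -2.5, -0.4, 0, 0, 0, 0, 0, 0, 0, 0, 0])

```text
time_s: 2.88
ee_pos: [528.0, -79.8, 300.0]
ee_rot: [-179.9, 0.2, 162.1]
force: [-0.1, -0.0, 0.2]
gripper_width: 49.8
gripper_force: 0.0
```

Run:
```python
from h import *
s=sensors.state(); print(s["time_s"],s["ee_pos"],s["ee_rot"])
P={n:viewer.grab_frame(n) for n in ("wrist","top","side")}
p=P["wrist"]; print(p["position"],p["attitude"])
cv2.imwrite("pics/w1.png",cv2.cvtColor(p["img"],cv2.COLOR_RGB2BGR))
for k in ("left_hub","right_hub","left_red_end","right_red_end"):
    for n,q in P.items():
        for r in viewer.pinpoint(k,q)[:2]: print(k,n,np.round(r["location"]),round(r["score"],2),np.round(onz(q,r["location"],196),1))
q=P["top"];im=q["img"].astype(int)
m=((im[...,0]>130)&(im[...,1]<60)&(im[...,2]<60)).astype(np.uint8)
n,_,st,ce=cv2.connectedComponentsWithStats(m)
for i in range(1,n):
    if st[i,4]>8: print(st[i],ce[i],np.round(onz(q,ce[i],200)))
```

```text
2.8833 [528.01390453 -79.78150844 300.00812726] [-179.87273417    0.20223969  162.12699053]
[447.25395446 -53.93638715 457.40417356] [1.62568449e+02 1.33218973e-01 7.21335653e+01]
left_hub top [165. 182.] 0.63 [539.4 202.9 196. ]
left_hub side [208. 141.] 0.68 [565.2 223.5 196. ]
right_hub wrist [257. 198.] 0.84 [535.  -80.2 196. ]
right_hub top [274. 186.] 0.58 [528.6 -73.7 196. ]
right_hub side [267. 179.] 0.6 [521.7 -73.1 196. ]
left_red_end top [155. 194.] 0.91 [507.8 228.1 196. ]
left_red_end side [193. 148.] 0.48 [504.2 218.1 196. ]
right_red_end wrist [258. 142.] 0.79 [486.6 -64.1 196. ]
right_red_end top [272. 201.] 0.6 [489.3 -68.9 196. ]
right_red_end side [256. 182.] 0.63 [492.8 -64.  196. ]
[ 44  79  17  29 241] [54.0373444  95.33609959] [772. 505. 200.]
[ 0 91  6  5 14] [ 2.64285714 92.57142857] [781. 642. 200.]
[372 166  10   9  26] [375.53846154 169.84615385] [ 569. -330.  200.]
[153 191   8   9  27] [156.88888889 196.14814815] [502. 222. 200.]
[269 199   6   7  29] [271.27586207 202.13793103] [486. -66. 200.]
```

View pics/w1.png

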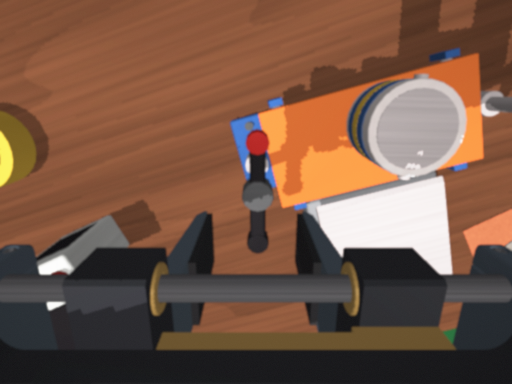

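The wrist view shows the right handle upright in the image: red end (258,142), hub (257,196), black end (258,241). The jaws are already aligned with the bar, so I'll descend and grip the hub.

>>> step_arm(plan=[-0.09, 0.04, 3.7, 0, 0, 0, -0.09, 0.04, 3.7, 0, 0, 0, -0.09, 0.04, 3.6, 0, 0, 0, 0, 0, 0, 0, 0, 0])

```text
time_s: 3.97
ee_pos: [523.5, -73.4, 183.4]
ee_rot: [-179.9, -0.8, 162.4]
force: [-1.5, 0.2, -0.4]
gripper_width: 50.1
gripper_force: 0.0
```

>>> step_arm(plan=[0, 0, 0, 0, 0, 0, 0, 0, 0, 0, 0, 0, 0, 0, 0, 0, 0, 0, 0, 0, 0, 0, 0, 0, 0, 0, 0, 0, 0, 0], hand=1, newtons=40)

```text
time_s: 4.38
ee_pos: [528.8, -77.4, 192.5]
ee_rot: [-179.7, 0.3, 162.5]
force: [-1.6, -8.8, 0.8]
gripper_width: 27.0
gripper_force: 40.0
```

>>> step_arm(plan=[0, 0, 0, 0, 0, 0.12, 0, 0, 0, 0, 0, 0.12, 0, 0, 0, 0, 0, 0.12, 0, 0, 0, 0, 0, 0.12, 0, 0, 0, 0, 0, 0])

```text
time_s: 4.8
ee_pos: [529.2, -76.8, 192.5]
ee_rot: [-179.9, 0.4, 134.7]
force: [-0.7, -7.2, -0.5]
gripper_width: 27.3
gripper_force: 40.0
```

Run:
```python
from h import *
s=sensors.state(); print(s["time_s"],s["ee_pos"],s["ee_rot"],s["force"],s["torque"])
P={n:viewer.grab_frame(n) for n in ("wrist","top","side")}
p=P["wrist"]
cv2.imwrite("pics/w2.png",cv2.cvtColor(p["img"],cv2.COLOR_RGB2BGR))
for k in ("left_hub","right_hub","left_red_end","right_red_end","deck_left","deck_right"):
    for n,q in P.items():
        for r in viewer.pinpoint(k,q)[:1]: print(k,n,np.round(r["location"]),round(r["score"],2),np.round(onz(q,r["location"],196 if 'deck' not in k else 96),1))
```

```text
4.8 [529.18590555 -76.84329262 192.45587431] [-179.93364541    0.41048838  134.7332997 ] [-0.74597698 -7.22575128 -0.4585665 ] [-1.4198187   0.24747712 -0.05890657]
left_hub top [166. 178.] 0.78 [548.  202.7 196. ]
left_hub side [207. 143.] 0.57 [555.7 215.3 196. ]
right_hub wrist [253. 258.] 0.86 [531.8 -81.2 196. ]
right_hub top [274. 186.] 0.41 [528.1 -73.9 196. ]
right_hub side [268. 180.] 0.68 [520.3 -79.3 196. ]
left_red_end top [158. 194.] 0.69 [507.5 221.3 196. ]
left_red_end side [190. 148.] 0.73 [496.7 220.6 196. ]
right_red_end wrist [254. 174.] 0.8 [498.1 -45.7 196. ]
right_red_end top [262. 198.] 0.39 [497.8 -43.  196. ]
right_red_end side [254. 178.] 0.66 [501.3 -44.4 196. ]
deck_left top [186. 188.] 0.66 [544.  166.7  96. ]
deck_left side [218. 176.] 0.71 [560.2 173.   96. ]
deck_right top [259. 191.] 0.78 [534.6 -36.5  96. ]
deck_right side [261. 206.] 0.87 [529.4 -46.2  96. ]
```

View pics/w2.png

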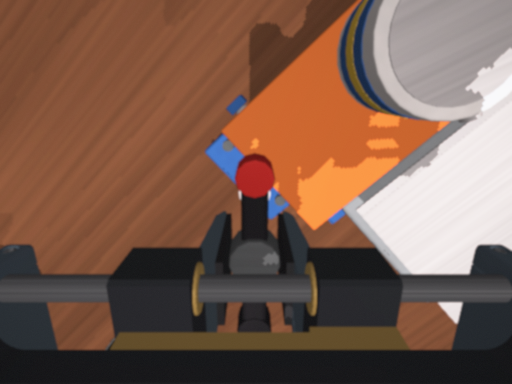

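The handle turned together with the gripper (red end at (254,175), in line with the jaws). I'll go on to about 1.4 rad, release, and move over the left hub.

>>> step_arm(plan=[0, 0, 0, 0, 0, 0.125, 0, 0, 0, 0, 0, 0.125, 0, 0, 0, 0, 0, 0.125, 0, 0, 0, 0, 0, 0.125, 0, 0, 0, 0, 0, 0.125])

```text
time_s: 6.27
ee_pos: [529.9, -76.5, 192.5]
ee_rot: [179.7, 0.4, 98.8]
force: [3.2, -5.9, -2.3]
gripper_width: 27.0
gripper_force: 40.0
```

>>> step_arm(plan=[0, 0, 0, 0, 0, 0, 0, 0, 0, 0, 0, 0])

```text
time_s: 6.43
ee_pos: [530.0, -76.5, 192.5]
ee_rot: [179.7, 0.3, 99.1]
force: [3.2, -6.3, -1.5]
gripper_width: 26.9
gripper_force: 40.0
```

>>> step_arm(plan=[0, 0, 0, 0, 0, 0, 0, 0, 0, 0, 0, 0, 0, 0, 0, 0, 0, 0, 0, 0, 0, 0, 0, 0, 0, 0, 0, 0, 0, 0], hand=5)

```text
time_s: 6.85
ee_pos: [528.2, -73.9, 190.4]
ee_rot: [180.0, -0.0, 99.1]
force: [0.6, 0.4, -0.3]
gripper_width: 49.9
gripper_force: 0.0
```

>>> step_arm(plan=[0, 0, -3.7, 0, 0, 0, 0, 0, -3.7, 0, 0, -0.11, 0, 0, -3.7, 0, 0, -0.11, 0, 0, 0, 0, 0, -0.11, 0, 0, 0, 0, 0, -0.11])

```text
time_s: 7.27
ee_pos: [529.3, -74.1, 304.0]
ee_rot: [179.7, 0.2, 124.6]
force: [-0.3, 0.0, -0.7]
gripper_width: 50.0
gripper_force: 0.0
```

>>> step_arm(plan=[0, 0, 0, 0, 0, -0.11, 0, 0, 0, 0, 0, -0.11, 0, 0, 0, 0, 0, -0.11, 0, 0, 0, 0, 0, -0.11, 0, 0, 0, 0, 0, 0])

```text
time_s: 7.68
ee_pos: [528.0, -74.0, 300.9]
ee_rot: [180.0, -0.0, 149.6]
force: [0.4, -0.5, 0.6]
gripper_width: 50.1
gripper_force: 0.0
```

>>> step_arm(plan=[1.79, 3.57, 0, 0, 0, 0, 1.79, 3.57, 0, 0, 0, 0, 1.79, 3.57, 0, 0, 0, 0, 1.79, 3.57, 0, 0, 0, 0, 1.79, 3.57, 0, 0, 0, 0])

```text
time_s: 8.1
ee_pos: [541.2, 126.9, 301.1]
ee_rot: [180.0, 0.0, 149.3]
force: [0.1, 0.6, 0.9]
gripper_width: 49.9
gripper_force: 0.0
```

>>> step_arm(plan=[1.79, 3.57, 0, 0, 0, 0, 1.79, 3.57, 0, 0, 0, 0, 0, 0, 0, 0, 0, 0, 0, 0, 0, 0, 0, 0])

```text
time_s: 8.43
ee_pos: [546.5, 206.7, 300.4]
ee_rot: [-180.0, -0.0, 149.6]
force: [-0.3, -0.1, -0.3]
gripper_width: 49.9
gripper_force: 0.0
```

Run:
```python
from h import *
s=sensors.state(); print(s["time_s"],s["ee_pos"],s["ee_rot"],s["force"],s["torque"])
P={n:viewer.grab_frame(n) for n in ("wrist","top","side")}
p=P["wrist"]
cv2.imwrite("pics/w3.png",cv2.cvtColor(p["img"],cv2.COLOR_RGB2BGR))
for k in ("left_hub","right_hub","left_red_end","right_red_end","deck_left","deck_right"):
    for n,q in P.items():
        for r in viewer.pinpoint(k,q)[:1]: print(k,n,np.round(r["location"]),round(r["score"],2),np.round(onz(q,r["location"],203 if 'deck' not in k else 96),1))
```

```text
8.4333 [546.49739887 206.72236171 300.42213611] [-1.79959540e+02 -2.78953096e-02  1.49613561e+02] [-0.32765616 -0.12837973 -0.30612957] [-0.08873929 -0.00939569 -0.00070037]
left_hub wrist [247. 195.] 0.64 [544.1 200.4 203. ]
left_hub side [209. 143.] 0.56 [552.2 198.1 203. ]
right_hub top [274. 186.] 0.8 [526.6 -72.9 203. ]
right_hub side [267. 182.] 0.73 [501.4 -93.2 203. ]
left_red_end wrist [245. 138.] 0.75 [500.8 224.  203. ]
left_red_end side [269. 180.] 0.55 [514.  -88.5 203. ]
right_red_end top [259. 186.] 0.81 [525.9 -35.7 203. ]
right_red_end side [257. 175.] 0.68 [508.7 -49.7 203. ]
deck_left wrist [221. 186.] 0.78 [547.2 158.4  96. ]
deck_left top [187. 190.] 0.86 [539.  161.6  96. ]
deck_left side [217. 178.] 0.81 [546.7 161.9  96. ]
deck_right wrist [ 88. 250.] 0.83 [534.3 -39.3  96. ]
deck_right top [258. 190.] 0.87 [536.8 -34.   96. ]
deck_right side [265. 208.] 0.93 [529.8 -58.2  96. ]
```

View pics/w3.png

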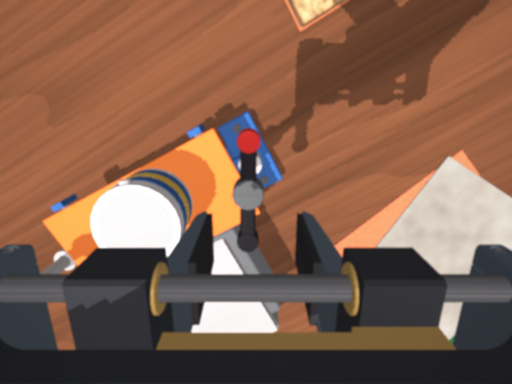

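The wrist view shows the left handle with hub (248,194), red end (249,140) and black end (247,240), lined up with the jaws. Next I'll shift 6 mm in tool −y, descend, grip and turn about 1.875 rad.

>>> step_arm(plan=[0, -0.62, 0, 0, 0, 0, 0, 0, 3.6, 0, 0, 0, 0, 0, 3.6, 0, 0, 0, 0, 0, 3.6, 0, 0, 0, 0, 0, 0, 0, 0, 0])

```text
time_s: 9.9
ee_pos: [539.0, 197.5, 186.1]
ee_rot: [-179.4, -0.5, 149.5]
force: [-1.5, -0.8, -0.1]
gripper_width: 50.1
gripper_force: 0.0
```

>>> step_arm(plan=[0, 0, 0, 0, 0, 0, 0, 0, 0, 0, 0, 0, 0, 0, 0, 0, 0, 0, 0, 0, 0, 0, 0, 0, 0, 0, 0, 0, 0, 0], hand=1)

```text
time_s: 10.32
ee_pos: [545.6, 200.6, 195.7]
ee_rot: [179.7, 0.2, 149.5]
force: [2.1, 1.9, 5.5]
gripper_width: 26.9
gripper_force: 40.0
```

>>> step_arm(plan=[0, 0, 0, 0, 0, 0.125, 0, 0, 0, 0, 0, 0.125, 0, 0, 0, 0, 0, 0.125, 0, 0, 0, 0, 0, 0.125, 0, 0, 0, 0, 0, 0.125])

```text
time_s: 10.73
ee_pos: [544.5, 199.6, 195.7]
ee_rot: [179.8, 0.1, 113.4]
force: [-0.7, -0.5, 6.9]
gripper_width: 27.0
gripper_force: 40.0
```

>>> step_arm(plan=[0, 0, 0, 0, 0, 0.125, 0, 0, 0, 0, 0, 0.125, 0, 0, 0, 0, 0, 0.125, 0, 0, 0, 0, 0, 0.125, 0, 0, 0, 0, 0, 0.125])

```text
time_s: 11.15
ee_pos: [543.1, 199.4, 195.6]
ee_rot: [180.0, -0.0, 77.6]
force: [-5.4, 0.1, 9.1]
gripper_width: 27.4
gripper_force: 40.0
```

Run:
```python
from h import *
s=sensors.state(); print(s["time_s"],s["ee_pos"],s["ee_rot"],s["force"],s["torque"])
P={n:viewer.grab_frame(n) for n in ("top","side")}
q=P["side"]
cv2.imwrite("pics/s2.png",cv2.resize(cv2.cvtColor(q["img"],cv2.COLOR_RGB2BGR)[120:260,160:340],(720,560),interpolation=cv2.INTER_CUBIC))
for k in ("left_hub","left_red_end","right_red_end","deck_left","deck_right"):
    for n,q in P.items():
        for r in viewer.pinpoint(k,q)[:1]: print(k,n,np.round(r["location"],1),round(r["score"],2),np.round(onz(q,r["location"],203 if 'deck' not in k else 96),1))
```

```text
11.15 [543.09967123 199.43839322 195.63429286] [ 1.79962215e+02 -2.66033863e-02  7.76187685e+01] [-5.37931189  0.05664384  9.11186298] [-0.22029649  0.84633763  0.25410056]
left_hub side [207.9 141.3] 0.43 [555.  208.7 203. ]
left_red_end top [185.4 187.9] 0.72 [522.  150.4 203. ]
right_red_end top [109.7 243.1] 0.61 [383.1 333.8 203. ]
right_red_end side [256.3 172.8] 0.53 [517.4 -38.6 203. ]
deck_left top [185.5 186.7] 0.67 [547.4 166.8  96. ]
deck_left side [216.7 176.4] 0.55 [554.  173.7  96. ]
deck_right top [260.  191.4] 0.56 [534.  -38.1  96. ]
deck_right side [262.6 204.6] 0.84 [538.1 -42.2  96. ]
```

View pics/s2.png

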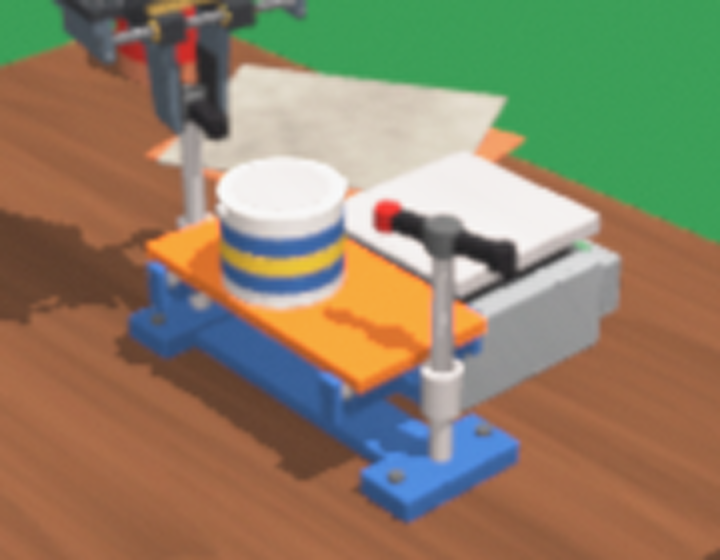

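The side view shows the tin standing upright on the deck. The right handle is about half way round (red end at (386,215) in the crop) and the jaws are on the left hub. I'll finish this left stroke, release, and return over the right handle at its release yaw.

>>> step_arm(plan=[0, 0, 0, 0, 0, 0.125, 0, 0, 0, 0, 0, 0.125, 0, 0, 0, 0, 0, 0.125, 0, 0, 0, 0, 0, 0.125, 0, 0, 0, 0, 0, 0.125])

```text
time_s: 12.17
ee_pos: [541.9, 200.1, 195.6]
ee_rot: [-179.9, 0.0, 41.8]
force: [-8.5, 2.9, 11.7]
gripper_width: 27.4
gripper_force: 40.0
```

>>> step_arm(plan=[0, 0, 0, 0, 0, 0, 0, 0, 0, 0, 0, 0])

```text
time_s: 12.33
ee_pos: [541.9, 200.1, 195.7]
ee_rot: [-179.9, 0.0, 42.1]
force: [-7.7, 1.6, 10.4]
gripper_width: 27.2
gripper_force: 40.0
```

>>> step_arm(plan=[0, 0, 0, 0, 0, 0, 0, 0, 0, 0, 0, 0, 0, 0, 0, 0, 0, 0, 0, 0, 0, 0, 0, 0, 0, 0, 0, 0, 0, 0], hand=5)

```text
time_s: 12.75
ee_pos: [543.7, 199.3, 192.8]
ee_rot: [180.0, 0.0, 42.1]
force: [0.3, -0.1, 0.3]
gripper_width: 50.0
gripper_force: 0.0
```

>>> step_arm(plan=[0, 0, -3.6, 0, 0, 0, 0, 0, -3.6, 0, 0, -0.11, 0, 0, -3.6, 0, 0, -0.11, 0, 0, 0, 0, 0, -0.11, 0, 0, 0, 0, 0, -0.11])

```text
time_s: 13.17
ee_pos: [544.9, 199.7, 303.8]
ee_rot: [179.7, -0.2, 67.6]
force: [0.9, -1.0, 0.0]
gripper_width: 49.6
gripper_force: 0.0
```

>>> step_arm(plan=[0, 0, 0, 0, 0, -0.11, 0, 0, 0, 0, 0, -0.11, 0, 0, 0, 0, 0, -0.11, 0, 0, 0, 0, 0, -0.11, 0, 0, 0, 0, 0, -0.11])

```text
time_s: 13.58
ee_pos: [543.7, 199.3, 300.7]
ee_rot: [-180.0, 0.0, 99.1]
force: [-0.2, -0.0, 0.1]
gripper_width: 49.7
gripper_force: 0.0
```

>>> step_arm(plan=[-3.91, -0.82, 0, 0, 0, 0, -3.91, -0.82, 0, 0, 0, 0, -3.91, -0.82, 0, 0, 0, 0, -3.91, -0.82, 0, 0, 0, 0, -3.91, -0.82, 0, 0, 0, 0])

```text
time_s: 14.0
ee_pos: [532.7, -1.8, 300.8]
ee_rot: [-180.0, 0.0, 98.8]
force: [0.4, -0.5, -0.2]
gripper_width: 50.0
gripper_force: 0.0
```

>>> step_arm(plan=[-3.91, -0.82, 0, 0, 0, 0, -3.91, -0.82, 0, 0, 0, 0, 0, 0, 0, 0, 0, 0, 0, 0, 0, 0, 0, 0])

```text
time_s: 14.33
ee_pos: [528.7, -81.7, 300.7]
ee_rot: [-180.0, -0.0, 98.6]
force: [0.1, 0.9, -0.4]
gripper_width: 50.0
gripper_force: 0.0
```

Run:
```python
from h import *
s=sensors.state(); print(s["time_s"],s["ee_pos"],s["ee_rot"])
q=viewer.grab_frame("wrist")
for k in ("right_hub","right_red_end","left_hub","left_red_end"):
    for r in viewer.pinpoint(k,q)[:1]: print(k,np.round(r["location"],1),round(r["score"],2),np.round(onz(q,r["location"],203),1))
```

```text
14.3333 [528.71652325 -81.73423269 300.65860527] [-1.79979959e+02 -2.62528425e-02  9.85770136e+01]
right_hub [254.9 189.9] 0.72 [528.8 -78.6 203. ]
right_red_end [256.  134.5] 0.78 [522.5 -31.2 203. ]
left_hub [256.3 135. ] 0.52 [522.8 -31.6 203. ]
```

>>> step_arm(plan=[0.25, 0, 0, 0, 0, 0, 0, 0, 3.6, 0, 0, 0, 0, 0, 3.6, 0, 0, 0, 0, 0, 3.6, 0, 0, 0, 0, 0, 0, 0, 0, 0])

```text
time_s: 15.0
ee_pos: [523.9, -75.5, 186.5]
ee_rot: [-179.2, -0.3, 98.9]
force: [-1.4, 0.7, 0.3]
gripper_width: 50.2
gripper_force: 0.0
```

>>> step_arm(plan=[0, 0, 0, 0, 0, 0, 0, 0, 0, 0, 0, 0, 0, 0, 0, 0, 0, 0, 0, 0, 0, 0, 0, 0, 0, 0, 0, 0, 0, 0], hand=1)

```text
time_s: 15.42
ee_pos: [530.1, -77.4, 195.4]
ee_rot: [179.7, 0.1, 98.8]
force: [-0.8, 0.3, 6.8]
gripper_width: 27.4
gripper_force: 40.0
```

>>> step_arm(plan=[0, 0, 0, 0, 0, 0.125, 0, 0, 0, 0, 0, 0.125, 0, 0, 0, 0, 0, 0.125, 0, 0, 0, 0, 0, 0.125, 0, 0, 0, 0, 0, 0.125])

```text
time_s: 15.83
ee_pos: [530.4, -77.5, 195.4]
ee_rot: [179.7, -0.1, 62.7]
force: [1.2, 0.3, 5.6]
gripper_width: 27.1
gripper_force: 40.0
```

>>> step_arm(plan=[0, 0, 0, 0, 0, 0.125, 0, 0, 0, 0, 0, 0.125, 0, 0, 0, 0, 0, 0.125, 0, 0, 0, 0, 0, 0.125, 0, 0, 0, 0, 0, 0.125])

```text
time_s: 16.25
ee_pos: [530.6, -77.7, 195.4]
ee_rot: [179.8, -0.3, 26.9]
force: [1.1, -0.8, 5.1]
gripper_width: 27.0
gripper_force: 40.0
```

>>> step_arm(plan=[0, 0, 0, 0, 0, 0.125, 0, 0, 0, 0, 0, 0.05, 0, 0, 0, 0, 0, 0, 0, 0, 0, 0, 0, 0])

```text
time_s: 16.58
ee_pos: [530.6, -77.8, 195.4]
ee_rot: [179.8, -0.3, 17.2]
force: [1.1, -1.2, 6.5]
gripper_width: 27.1
gripper_force: 40.0
```

>>> step_arm(plan=[0, 0, 0, 0, 0, 0, 0, 0, 0, 0, 0, 0, 0, 0, 0, 0, 0, 0, 0, 0, 0, 0, 0, 0, 0, 0, 0, 0, 0, 0], hand=5)

```text
time_s: 17.0
ee_pos: [528.3, -77.3, 192.7]
ee_rot: [-180.0, 0.0, 17.2]
force: [0.2, 0.1, 0.1]
gripper_width: 49.5
gripper_force: 0.0
```

>>> step_arm(plan=[0, 0, -3.6, 0, 0, 0, 0, 0, -3.6, 0, 0, -0.11, 0, 0, -3.6, 0, 0, -0.11, 0, 0, 0, 0, 0, -0.11, 0, 0, 0, 0, 0, -0.11])

```text
time_s: 17.42
ee_pos: [529.6, -77.5, 303.6]
ee_rot: [179.8, -0.2, 42.7]
force: [-0.3, 0.5, -0.4]
gripper_width: 50.1
gripper_force: 0.0
```

>>> step_arm(plan=[2.82, -2.83, 0, 0, 0, 0, 2.82, -2.83, 0, 0, 0, 0, 2.82, -2.83, 0, 0, 0, 0, 2.82, -2.83, 0, 0, 0, 0, 2.82, -2.83, 0, 0, 0, 0])

```text
time_s: 17.83
ee_pos: [536.9, 123.9, 300.9]
ee_rot: [-180.0, 0.0, 42.4]
force: [0.8, -0.5, -0.1]
gripper_width: 49.7
gripper_force: 0.0
```

>>> step_arm(plan=[2.82, -2.83, 0, 0, 0, 0, 2.82, -2.83, 0, 0, 0, 0, 0, 0, 0, 0, 0, 0, 0, 0, 0, 0, 0, 0])

```text
time_s: 18.17
ee_pos: [540.4, 203.8, 300.2]
ee_rot: [-180.0, 0.1, 42.6]
force: [-0.4, -0.5, 0.1]
gripper_width: 49.4
gripper_force: 0.0
```

Run:
```python
from h import *
s=sensors.state(); print(s["time_s"],s["ee_pos"],s["ee_rot"])
q=viewer.grab_frame("wrist")
for k in ("left_hub","left_red_end"):
    for r in viewer.pinpoint(k,q)[:1]: print(k,np.round(r["location"],1),round(r["score"],2),np.round(onz(q,r["location"],203),1))
q=viewer.grab_frame("side")
for k in ("right_hub","right_red_end","deck_right","deck_left"):
    for r in viewer.pinpoint(k,q)[:1]: print(k,np.round(r["location"],1),round(r["score"],2),np.round(onz(q,r["location"],203),1))
```

```text
18.1667 [540.41433609 203.7916033  300.23157104] [-1.79982486e+02  7.50325034e-02  4.26007100e+01]
left_hub [256.8 191.1] 0.79 [543.8 203.2 203. ]
left_red_end [260.8 138.2] 0.75 [579.7 232.  203. ]
right_hub [268.1 182.7] 0.82 [501.2 -98.1 203. ]
right_red_end [278.9 169.6] 0.81 [573.2 -68.4 203. ]
deck_right [262.3 201.1] 0.76 [ 426.9 -151.1  203. ]
deck_left [216.6 174. ] 0.6 [438.1  30.5 203. ]
```

>>> step_arm(plan=[0.15, 0.25, 0, 0, 0, 0, 0, 0, 3.6, 0, 0, 0, 0, 0, 3.6, 0, 0, 0, 0, 0, 3.6, 0, 0, 0, 0, 0, 0, 0, 0, 0])

```text
time_s: 18.98
ee_pos: [539.3, 199.2, 186.0]
ee_rot: [-179.7, 0.8, 42.4]
force: [-1.0, -0.8, -0.7]
gripper_width: 50.2
gripper_force: 0.0
```

>>> step_arm(plan=[0, 0, 0, 0, 0, 0, 0, 0, 0, 0, 0, 0, 0, 0, 0, 0, 0, 0, 0, 0, 0, 0, 0, 0, 0, 0, 0, 0, 0, 0], hand=1)

```text
time_s: 19.4
ee_pos: [544.5, 202.5, 195.7]
ee_rot: [180.0, -0.3, 42.4]
force: [-1.0, 3.4, 6.9]
gripper_width: 27.2
gripper_force: 40.0
```

>>> step_arm(plan=[0, 0, 0, 0, 0, 0.11, 0, 0, 0, 0, 0, 0.11, 0, 0, 0, 0, 0, 0.11, 0, 0, 0, 0, 0, 0.08, 0, 0, 0, 0, 0, 0])

```text
time_s: 19.82
ee_pos: [544.7, 202.1, 195.7]
ee_rot: [-180.0, -0.3, 18.8]
force: [-1.0, 2.9, 7.3]
gripper_width: 27.0
gripper_force: 40.0
```

>>> step_arm(plan=[0, 0, 0, 0, 0, 0, 0, 0, 0, 0, 0, 0, 0, 0, 0, 0, 0, 0, 0, 0, 0, 0, 0, 0, 0, 0, 0, 0, 0, 0], hand=5)

```text
time_s: 20.23
ee_pos: [543.5, 201.0, 192.8]
ee_rot: [180.0, 0.0, 18.9]
force: [-0.3, -0.4, -0.7]
gripper_width: 49.9
gripper_force: 0.0
```

>>> step_arm(plan=[0, 0, -3.6, 0, 0, 0, 0, 0, -3.6, 0, 0, 0, 0, 0, -3.6, 0, 0, 0, 0, 0, 0, 0, 0, 0, 0, 0, 0, 0, 0, 0])

```text
time_s: 20.65
ee_pos: [544.6, 201.4, 303.3]
ee_rot: [180.0, -0.3, 18.9]
force: [-0.4, -0.1, -0.9]
gripper_width: 49.9
gripper_force: 0.0
```

Run:
```python
from h import *
s=sensors.state(); print(s["time_s"],s["ee_pos"],s["ee_rot"])
P={n:viewer.grab_frame(n) for n in ("wrist","top","side")}
for k in ("left_hub","left_red_end","right_hub","right_red_end","deck_left","deck_right","pan","tin_middle"):
    z={'h':203,'r':203}.get(k.split('_')[-1][0],110)
    if k=='deck_right':z=110
    if k[0]=='t': z=147.5
    o=[]
    for n,q in P.items():
        for r in viewer.pinpoint(k,q)[:1]: print(k,n,np.round(r["location"],1),round(r["score"],2),np.round(onz(q,r["location"],z),1))
q=P["side"]
cv2.imwrite("pics/s3.png",cv2.resize(cv2.cvtColor(q["img"],cv2.COLOR_RGB2BGR)[130:260,180:340],(800,600),interpolation=cv2.INTER_CUBIC))
```

```text
20.65 [544.55050297 201.42885813 303.27579806] [179.99641875  -0.29833984  18.89264971]
left_hub wrist [250.3 191.8] 0.64 [544.8 204.6 203. ]
left_hub top [229.6 139.3] 0.67 [649.2  40.2 203. ]
left_hub side [205.5 139.8] 0.56 [556.9 222.4 203. ]
left_red_end wrist [253.5 136.5] 0.71 [579.7 213.8 110. ]
left_red_end top [228.6 142.8] 0.66 [668.4  48.5 110. ]
left_red_end side [214.8 143.2] 0.46 [689.5 342.4 110. ]
right_hub wrist [434.  238.9] 0.74 [556.6  29.4 203. ]
right_hub top [275.1 187.8] 0.65 [522.  -75.4 203. ]
right_hub side [265.4 180.3] 0.52 [505.3 -84.4 203. ]
right_red_end top [272.8 166.4] 0.64 [600.9 -73.2 110. ]
right_red_end side [276.7 170.1] 0.55 [696.5  53.7 110. ]
deck_left wrist [283.2 185.2] 0.88 [536.6 161.8 110. ]
deck_left top [184.4 190.2] 0.63 [534.8 167.4 110. ]
deck_left side [216.7 172.5] 0.59 [554.  172.8 110. ]
deck_right wrist [433.6 240.7] 0.8 [529.7 -42.8 110. ]
deck_right top [258.3 190.2] 0.97 [534.6 -33.4 110. ]
deck_right side [262.6 203.5] 0.74 [526.2 -54.  110. ]
pan wrist [428.3 101.2] 0.62 [678.4  44.8 110. ]
pan top [230.3 141.2] 0.55 [673.   43.9 110. ]
pan side [370.9 277.3] 0.33 [ 477.7 -435.7  110. ]
tin_middle top [218.9 189.8] 0.56 [528.2  70.4 147.5]
tin_middle side [231.6 174.6] 0.61 [531.7  77.8 147.5]
```

View pics/s3.png

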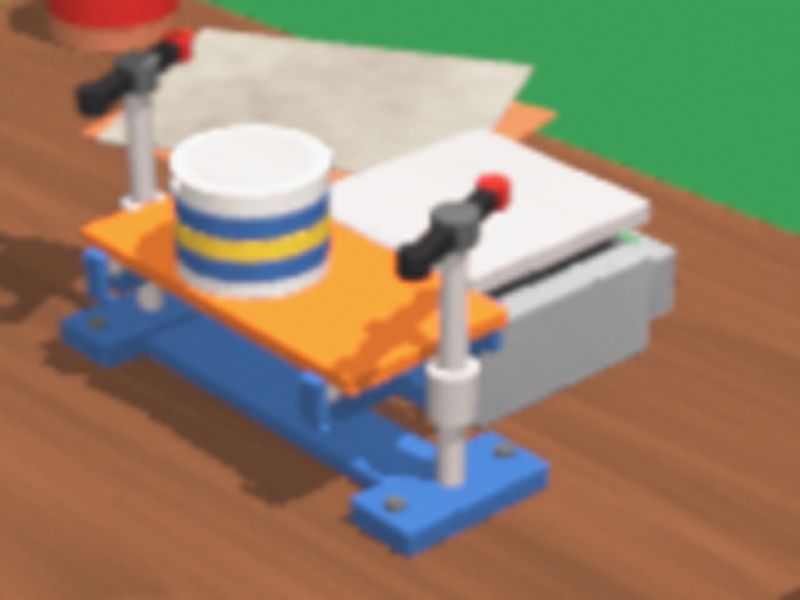

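The side crop shows both handles nearly parallel, with red ends towards the scale at (180,44) and (493,190), and the deck about flush with the pan. I'll check the handle angles and corner heights in numbers.

Run:
```python
from h import *
q=viewer.grab_frame("wrist"); s=sensors.state(); print(s["ee_rot"])
for k in ("left_hub","left_red_end"):
    for r in viewer.pinpoint(k,q)[:1]: print(k,np.round(r["location"],1),round(r["score"],2),np.round(onz(q,r["location"],203),1))
q=viewer.grab_frame("side")
yaw=np.radians(-2.7); ex=np.array([np.cos(yaw),np.sin(yaw)]);ey=np.array([-ex[1],ex[0]]);o=np.array([537.,62]);pan=np.array([678.5,45.5])
def pr(n,b,x,y,m):
    w=b+ex*x+ey*y; a=proj(q,[*w,110]);a2=proj(q,[*w,100]); print(n,np.round(a,1),"meas",m,"dz",np.round((m[1]-a[1])/((a2-a)[1])*-10,1))
pr("deck near R",o,-60,-123,(250.3,212.3)); pr("deck far R",o,60,-123,(281.6,197.6)); pr("deck near L",o,-60,123,(196.4,179.4))
pr("pan far R",pan,75,-75,(310,174.4)); pr("pan far L",pan,75,75,(276,158))
```

```text
[-1.79996039e+02 -2.83721241e-03  1.88953234e+01]
left_hub [254.6 192.8] 0.77 [544.4 200.5 203. ]
left_red_end [256.3 138.8] 0.57 [589.4 214.5 203. ]
deck near R [249.2 211.7] meas (250.3, 212.3) dz -1.9
deck far R [281.3 196.2] meas (281.6, 197.6) dz -4.5
deck near L [195.4 178.7] meas (196.4, 179.4) dz -2.4
pan far R [309.3 173.7] meas (310, 174.4) dz -2.3
pan far L [275.3 157.6] meas (276, 158) dz -1.5
```

Relative to the pan, the deck corners are within about 1 mm except the far right one, about 2–3 mm low by this rough reading. The left handle is at about 17°, i.e. about 2.8 rad, the same as the right. Now I'll move behind the tin and look down at it.

>>> step_arm(plan=[0, 0, 0, 0, 0, 0.104, 0, 0, 0, 0, 0, 0.104, 0, 0, 0, 0, 0, 0.104, 0, 0, 0, 0, 0, 0.104, 0, 0, 0, 0, 0, 0.104])

```text
time_s: 22.62
ee_pos: [543.6, 201.2, 301.0]
ee_rot: [-180.0, -0.0, -11.2]
force: [-0.1, -0.3, -0.8]
gripper_width: 50.4
gripper_force: 0.0
```

>>> step_arm(plan=[-1.76, 2.81, 0, 0, 0, 0, -1.76, 2.81, 0, 0, 0, 0, -1.76, 2.81, 0, 0, 0, 0, -1.76, 2.81, 0, 0, 0, 0, -1.76, 2.81, 0, 0, 0, 0])

```text
time_s: 23.03
ee_pos: [429.4, 79.0, 300.9]
ee_rot: [180.0, -0.0, -10.9]
force: [0.1, 0.3, 0.6]
gripper_width: 50.0
gripper_force: 0.0
```

>>> step_arm(plan=[0, 0, 0, 0, 0, 0, 0, 0, 0, 0, 0, 0])

```text
time_s: 23.2
ee_pos: [430.0, 79.2, 301.6]
ee_rot: [-179.9, -0.1, -11.0]
force: [0.9, 0.5, 0.3]
gripper_width: 49.8
gripper_force: 0.0
```

Run:
```python
from h import *
s=sensors.state(); print(s["time_s"],s["ee_pos"],s["ee_rot"])
P={n:viewer.grab_frame(n) for n in ("wrist","top","side")}
for k,z in (("pan",110),("tin_middle",147.5)):
    o=[]
    for n,q in P.items():
        for r in viewer.pinpoint(k,q)[:1]:
            o.append((q,r["location"])); print(k,n,np.round(r["location"],1),round(r["score"],2),np.round(onz(q,r["location"],z),1))
    if len(o)>1: print(np.round(tri(o),1))
for k in ("left_red_end","right_red_end","left_hub","right_hub"):
    for r in viewer.pinpoint(k,P["wrist"])[:1]: print(k,np.round(r["location"],1),round(r["score"],2),np.round(onz(P["wrist"],r["location"],203),1))
cv2.imwrite("pics/w5.png",cv2.cvtColor(P["wrist"]["img"],cv2.COLOR_RGB2BGR))
```

```text
23.2 [429.99702789  79.21220567 301.5976047 ] [-1.79948390e+02 -9.29086947e-02 -1.10022808e+01]
pan top [229.  142.3] 0.63 [669.9  47.5 110. ]
pan side [273.3 174.2] 0.82 [669.6  42.6 110. ]
[671.9  46.7 107.2]
tin_middle wrist [428.7  35.4] 0.67 [ 531.6 -104.1  147.5]
tin_middle top [215.2 189.1] 0.72 [530.1  80.2 147.5]
tin_middle side [228.8 173.5] 0.63 [530.5  88.6 147.5]
[501.5  16.2 236.2]
left_red_end [40.1 31.5] 0.88 [586.9 212.4 203. ]
left_hub [78.6 90.3] 0.67 [541.3 199.  203. ]
right_hub [430.5  38. ] 0.94 [526.3 -75.8 203. ]
```

View pics/w5.png

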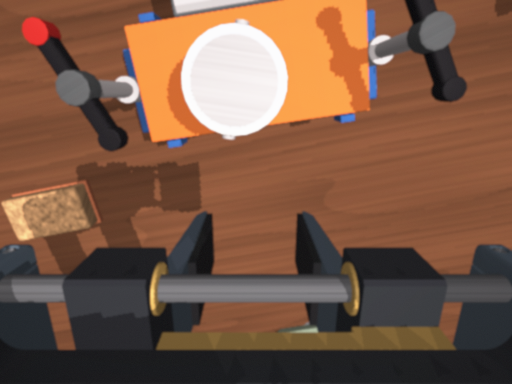

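The wrist view shows the tin lid centred at (234,79), the gripper centre at column 256, and both handles clear at the sides. I'll compute the push line.

Run:
```python
from h import *
q=viewer.grab_frame("wrist"); t=onz(q,(234.5,79),185)[:2]; print(t)
pan=np.array([677,46]); s=sensors.state(); p=np.array(s["ee_pos"][:2])
d=pan-t; L=np.linalg.norm(d); a=np.degrees(np.arctan2(d[1],d[0])); print(L,a, t-d/L*85, "rel", t-d/L*85-p)
lift=np.array([537,62]);y=np.radians(-2.7);print("tin lift", (t-lift)@[np.cos(y),np.sin(y)],(t-lift)@[-np.sin(y),np.cos(y)])
```

```text
[527.267316   77.6348601]
153.03803785594266 -11.929759713136407 [444.10316728  95.2054141 ] rel [13.45036068 15.25643872]
tin lift -10.458382269120696 15.159031247353782
```

>>> step_arm(plan=[1.03, -1.76, 0, 0, 0, 0.016, 0, 0, 4.0, 0, 0, 0, 0, 0, 4.0, 0, 0, 0, 0, 0, 4.0, 0, 0, 0, 0, 0, 3.5, 0, 0, 0])

```text
time_s: 24.32
ee_pos: [443.4, 95.2, 144.1]
ee_rot: [180.0, 0.0, -11.8]
force: [0.1, 0.0, -0.5]
gripper_width: 50.1
gripper_force: 0.0
```

>>> step_arm(plan=[0, 0, 0, 0, 0.06, 0, 0, 0, 0, 0, 0, 0, 0, 0, 0, 0, 0, 0])

```text
time_s: 24.57
ee_pos: [444.0, 95.4, 146.3]
ee_rot: [-180.0, -3.4, -11.8]
force: [0.8, -0.3, -0.4]
gripper_width: 50.1
gripper_force: 0.0
```

>>> step_arm(plan=[0.6, 0, 0.036, 0, 0, 0, 0.6, 0, 0.036, 0, 0, 0, 0.6, 0, 0.036, 0, 0, 0, 0.6, 0, 0.036, 0, 0, 0, 0.4, 0, 0.024, 0, 0, 0])

```text
time_s: 24.98
ee_pos: [472.7, 89.3, 146.4]
ee_rot: [-180.0, -3.5, -11.9]
force: [-4.7, 0.0, 2.7]
gripper_width: 49.9
gripper_force: 2.2
```

>>> step_arm(plan=[0.4, 0, 0.024, 0, 0, 0, 0.4, 0, 0.024, 0, 0, 0, 0.5, 0, 0.03, 0, 0, 0, 0.5, 0, 0.03, 0, 0, 0, 0.5, 0, 0.03, 0, 0, 0])

```text
time_s: 25.4
ee_pos: [492.3, 84.8, 145.9]
ee_rot: [180.0, -3.2, -11.8]
force: [-6.3, 1.3, 5.0]
gripper_width: 49.9
gripper_force: 3.7
```

Run:
```python
from h import *
s=sensors.state(); print(s["time_s"],s["ee_pos"],s["ee_rot"],s["force"])
P={n:viewer.grab_frame(n) for n in ("wrist","side")}
q=P["side"]
a=cv2.resize(q["img"][130:230,180:320],(560,400)); b=cv2.resize(P["wrist"]["img"],(240,180))
a[:180,320:]=b
cv2.imwrite("pics/p1.png",cv2.cvtColor(a,cv2.COLOR_RGB2BGR))
```

```text
25.4 [492.31318982  84.80536488 145.85887539] [179.96490131  -3.15946906 -11.83876996] [-6.27777781  1.30998104  4.98808738]
```

View pics/p1.png

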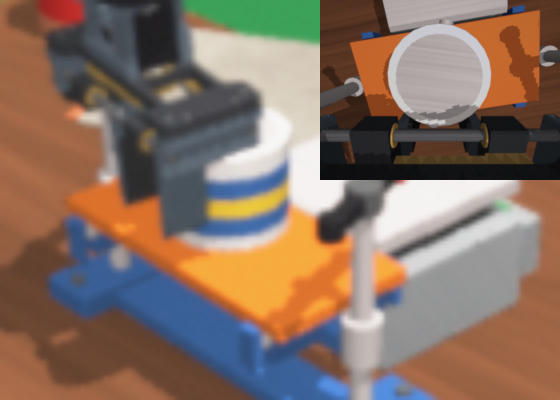

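The tin is seated between both fingers and upright, with its lid at about (440,75) in the inset. I'll keep pushing.

>>> step_arm(plan=[0.6, 0, 0.036, 0, 0, 0, 0.6, 0, 0.036, 0, 0, 0, 0.6, 0, 0.036, 0, 0, 0, 0.6, 0, 0.036, 0, 0, 0, 0.6, 0, 0.036, 0, 0, 0])

```text
time_s: 25.92
ee_pos: [522.1, 78.7, 145.8]
ee_rot: [180.0, -3.2, -11.8]
force: [-5.1, 0.8, 3.9]
gripper_width: 50.0
gripper_force: 3.5
```

>>> step_arm(plan=[0.6, 0, 0.036, 0, 0, 0, 0.6, 0, 0.036, 0, 0, 0, 0.6, 0, 0.036, 0, 0, 0, 0.6, 0, 0.036, 0, 0, 0, 0.6, 0, 0.036, 0, 0, 0])

```text
time_s: 26.33
ee_pos: [551.5, 72.6, 145.8]
ee_rot: [180.0, -3.2, -11.8]
force: [-5.5, 1.5, 5.4]
gripper_width: 50.3
gripper_force: 3.6
```

>>> step_arm(plan=[0.6, 0, 0.036, 0, 0, 0, 0.6, 0, 0.036, 0, 0, 0, 0.6, 0, 0.036, 0, 0, 0, 0.6, 0, 0.036, 0, 0, 0, 0.6, 0, 0.036, 0, 0, 0])

```text
time_s: 26.75
ee_pos: [581.0, 66.4, 145.9]
ee_rot: [180.0, -3.2, -11.8]
force: [-6.0, 2.4, 4.3]
gripper_width: 50.2
gripper_force: 3.7
```

>>> step_arm(plan=[0.5, 0, 0.03, 0, 0, 0, 0.5, 0, 0.03, 0, 0, 0, 0.5, 0, 0.03, 0, 0, 0, 0.4, 0, 0.024, 0, 0, 0, 0.2, 0, 0.012, 0, 0, 0])

```text
time_s: 27.17
ee_pos: [602.0, 62.1, 145.9]
ee_rot: [180.0, -3.3, -11.8]
force: [-6.6, 0.8, 4.4]
gripper_width: 50.1
gripper_force: 3.6
```

Run:
```python
from h import *
s=sensors.state(); print(s["time_s"],s["ee_pos"],s["ee_rot"],s["force"])
P={n:viewer.grab_frame(n) for n in ("wrist","top","side")}
for k,z in (("pan",110),("tin_middle",147.5)):
    for n,q in P.items():
        for r in viewer.pinpoint(k,q)[:1]:
            print(k,n,np.round(r["location"],1),round(r["score"],2),np.round(onz(q,r["location"],z),1))
a=P["wrist"]["img"].copy(); a[192:,256:]=cv2.resize(P["side"]["img"][110:230,180:340],(256,192))
cv2.imwrite("pics/p2.png",cv2.cvtColor(a,cv2.COLOR_RGB2BGR))
```

```text
27.1667 [601.99520257  62.10383474 145.93260049] [179.99330996  -3.27553098 -11.82723839] [-6.57538145  0.80327266  4.41806664]
pan top [227.8 140.9] 0.75 [673.9  50.8 110. ]
pan side [272.8 173.4] 0.95 [672.3  47.2 110. ]
tin_middle top [108.4 243.7] 0.51 [386.4 354.5 147.5]
tin_middle side [267.3 163.7] 0.88 [654.2  53.6 147.5]
```

View pics/p2.png

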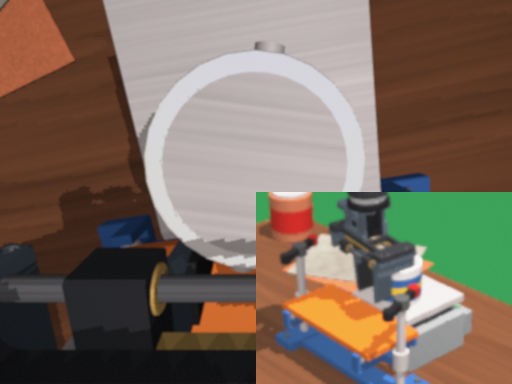

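The tin is upright on the pan, short of the middle: TCP (602,62) puts its axis at about (654,51). I'll push another 2.3 cm, then back off and rise.

>>> step_arm(plan=[0.5, 0, 0.03, 0, 0, 0, 0.5, 0, 0.03, 0, 0, 0, 0.5, 0, 0.03, 0, 0, 0, 0.5, 0, 0.03, 0, 0, 0, 0.3, 0, 0.018, 0, 0, 0])

```text
time_s: 28.03
ee_pos: [625.4, 57.3, 145.9]
ee_rot: [-180.0, -3.4, -11.8]
force: [-4.8, 0.7, 4.4]
gripper_width: 50.0
gripper_force: 3.4
```

>>> step_arm(plan=[0, 0, 0, 0, 0, 0, 0, 0, 0, 0, 0, 0, -0.5, 0, -0.05, 0, 0, 0, -1.5, 0, -0.1, 0, 0, 0, -2, 0, -0.2, 0, 0, 0])

```text
time_s: 28.45
ee_pos: [587.4, 65.3, 146.8]
ee_rot: [-180.0, -3.6, -11.8]
force: [0.2, 0.0, -0.5]
gripper_width: 50.0
gripper_force: 0.0
```

>>> step_arm(plan=[-1, 0, -2, 0, 0, 0, 0, 0, -4, 0, 0, 0, 0, 0, -4, 0, 0, 0, 0, 0, -3, 0, 0, 0, 0, 0, 0, 0, 0, 0])

```text
time_s: 28.87
ee_pos: [572.4, 69.5, 284.0]
ee_rot: [-179.7, -4.4, -11.8]
force: [1.2, -0.2, 0.8]
gripper_width: 50.1
gripper_force: 0.0
```

Run:
```python
from h import *
s=sensors.state(); print(s["time_s"],s["ee_pos"],s["force"])
P={n:viewer.grab_frame(n) for n in ("wrist","top","side")}
for k,z in (("pan",110),("tin_middle",147.5)):
    for n,q in P.items():
        for r in viewer.pinpoint(k,q)[:1]:
            print(k,n,np.round(r["location"],1),round(r["score"],2),np.round(onz(q,r["location"],z),1))
a=P["wrist"]["img"].copy(); a[192:,256:]=cv2.resize(P["side"]["img"][110:230,180:340],(256,192))
cv2.imwrite("pics/p3.png",cv2.cvtColor(a,cv2.COLOR_RGB2BGR))
```

```text
28.8667 [572.35226181  69.47846392 283.98236415] [ 1.24548516 -0.1910594   0.83370652]
pan wrist [ 80. 309.] 0.27 [460.5 314.1 110. ]
pan side [274.1 173.3] 0.88 [675.6  44.9 110. ]
tin_middle side [275.2 163.2] 0.63 [673.5  39.1 147.5]
```

View pics/p3.png

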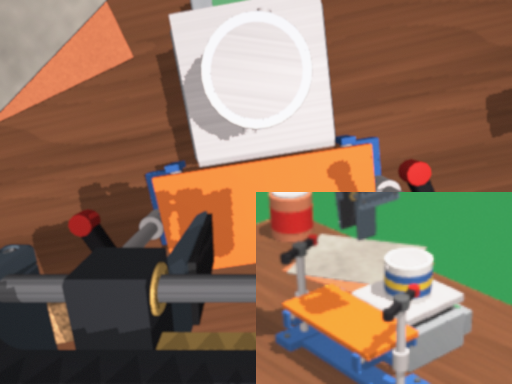

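The tin stands upright on the pan, with its lid centred at (256,69) and the near pan corners at about (200,165) and (336,143). I'll check the offset in numbers.

Run:
```python
from h import *
q=viewer.grab_frame("wrist")
c=np.array([onz(q,u,110)[:2] for u in ((169,14),(322,-1),(336,143),(200,165))]); print(np.round(c),np.round(c.mean(0),1)); print(onz(q,(256.5,69.5),185)[:2])
for k in ("left","right"):
    print(k,[np.round(onz(q,r["location"],203)[:2]) for n in ("_hub","_red_end") for r in viewer.pinpoint(k+n,q)[:1]])
print(sensors.state()["force"])
```

```text
[[748. 114.]
 [730. -31.]
 [593. -25.]
 [599. 121.]] [667.6  44.9]
[672.70595733  44.79378272]
left [array([591., 214.])]
right [array([532., -74.]), array([577., -61.])]
[-0.09175755  0.15265917 -0.32851509]
```

```bash
python3 -c "
from workcell import env
print(env.job_done())"
```

```text
the job is handed in; nothing more can be done
None
```

I raised the deck to the pan's height and pushed the tin across; it stands upright about 5 mm from the pan's middle by my measurement. The job is handed in, and no verdict came back.

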